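# Lay out the seasoning board

## Task

Lay out the seasonings on the dark wooden board, each standing upright and fully on the round cork pad directly in front of its partner in the back row: the black-capped herb jar in front of the stone mortar, the salt shaker in front of the black tea carton, and the yellow-capped spice jar in front of the red jam jar. Put the garlic bulb into the mortar's hollow. Leave the kitchen timer and the white mug where they are.

Things in the scene. Friction and masses are not known exactly. Their poses are not given: they have to be found in the camera images.
- board: Dark wooden serving board, fixed, 220 (x) x 400 (y) x 12 mm. Origin: on the underside, 8 mm in front of its centre; x from the front (robot-side) edge to the back, y along the row to the left. Three round cork pads, 66 mm across, tops 14 mm over the table, at x = -0.065, y = -0.125, 0, 0.125; the back row stands at x = 0.050, same y. Brass wire handle at each end.
- mortar: Shallow grey granite mortar (open bowl), 134 mm across, 53 mm high; its hollow slopes from about 90 mm wide at the rim to 35 mm at its floor, 16 mm above the underside; in the board's back row, fixed; the three back-row things swap places. Origin: centre of underside, 12 mm over the table; axes as the board's. The cork pad in front of it is centred at x = -0.115, y = 0 in its frame.
- tea_box: Black tea carton, 64 mm (x) by 89 mm (y) by 112 mm high, in the board's back row, fixed; the three back-row things swap places. Origin: centre of underside, 12 mm over the table; axes as the board's. The cork pad in front of it is centred at x = -0.115, y = 0 in its frame.
- jam_jar: Jam jar with red contents and a pale lid, 65 mm across, 90 mm high, in the board's back row, fixed; the three back-row things swap places. Origin: centre of underside, 12 mm over the table; axes as the board's. The cork pad in front of it is centred at x = -0.115, y = 0 in its frame.
- herb_jar: Herb jar of glass with a black cap and a dark label, cylinder 41 mm across, 105 mm high, 0.11 kg. Origin: centre of the underside, z up; round, so its yaw does not matter. Loose, on the table at one side of the board at the start; the four loose things swap places.
- salt_shaker: Salt shaker of clear glass with a grey-white domed top and white salt inside, 44 mm across up to 74 mm, the top narrower (34 mm), 90 mm high, 0.1 kg. Origin: centre of the underside, z up; round, so its yaw does not matter. Loose, on the table at one side of the board at the start; the four loose things swap places.
- spice_jar: Spice jar with a yellow cap and a pale label, 42 mm across, 96 mm high, 0.11 kg. Origin: centre of the underside, z up; round, so its yaw does not matter. Loose, on the table at one side of the board at the start; the four loose things swap places.
- garlic: Bulb of garlic, pale pink-white, 48 mm across, 49 mm high, narrowing towards the top, 0.023 kg. Standing at the start. In the mortar it may lie or stand as it likes. Origin: centre of the underside, z up; round, so its yaw does not matter. Loose, on the table at one side of the board at the start; the four loose things swap places.
- timer: Bystander: round kitchen timer with a green dial on a white foot, 68 mm across, 44 mm high, loose, in front of the board near the table edge. Origin: centre of the underside.
- white_mug: Bystander: off-white mug, 90 mm across, 128 mm with the handle, 104 mm high, loose, to the right of the board beyond the loose things. Origin: centre of the underside.
There are look-alikes about, which are no part of the job. What is shaped like the herb_jar but pink or purple is not meant. What is shaped like the salt_shaker but orange is not meant.

How it is judged:
At the end, for the whole second after the job is handed in: Herb jar, salt shaker and spice jar rest upright (within 0.1 rad) on the cork pads before mortar, tea carton and jam jar, each within 13 mm of the pad centre along and across the row; the garlic rests in the mortar, within 45 mm of its axis and its origin below 82 mm. All at rest (x of herb_jar in the frame of mortar between -0.128 and -0.102 m and y of herb_jar in the frame of mortar between -0.013 and 0.013 m and height (world z) of herb_jar between 0.009 and 0.019 m and angle between each of herb_jar, salt_shaker, spice_jar's own z axis and vertical below 0.1 rad and linear speed of each of herb_jar, salt_shaker, spice_jar, garlic below 0.02 m/s and x of salt_shaker in the frame of tea_box between -0.128 and -0.102 m and y of salt_shaker in the frame of tea_box between -0.013 and 0.013 m and height (world z) of salt_shaker between 0.009 and 0.019 m and x of spice_jar in the frame of jam_jar between -0.128 and -0.102 m and y of spice_jar in the frame of jam_jar between -0.013 and 0.013 m and height (world z) of spice_jar between 0.009 and 0.019 m and horizontal distance between garlic and mortar below 0.045 m and height (world z) of garlic below 0.082 m); the robot touches nothing.
It fails at once if the kitchen timer is moved more than 25 mm or tipped (distance of timer from where it was at the start of the episode above 0.025 m or angle between timer's own z axis and vertical above 0.3 rad).
It fails at once if the white mug is moved more than 25 mm or tipped (distance of white_mug from where it was at the start of the episode above 0.025 m or angle between white_mug's own z axis and vertical above 0.3 rad).
It also fails if it takes over 112 s, if anything falls off the work surface, if the arm or the gripper's body presses on something with over 40 N, if the wrist force passes 120 N, or if a joint passes its speed limit or range.

## Robot

A 6-joint arm with a two-finger parallel gripper is mounted at the origin on a cart in front of the work surface, level with it; the furniture and walls round the work are solid. World frame = base frame: x ahead of the robot, y to its left, z up, the work surface at z = 0. Lengths are in m, angles in rad, forces in N, time in s.
With the tool pointing down it reaches from about 0.325 to 0.9 m from the base axis. Payload 6.1 kg.
Tool frame: the origin (TCP) lies on the centre line of the jaws, within the pads' length; the fingertips stand 8 mm ahead of it and the grasp point (between the pads) lies 11 mm behind it; z points along the fingers, y is the line along which they close (so a half turn about z gives the same grasp; the last joint's range is limited). The gripper opens to 87 mm and grips with 3 to 60 N. Pads are 19 mm wide; open, the fingers measure 117 mm over their backs; the gripper's body (75 mm by 190 mm) begins 51 mm behind the grasp point.
Start: joints at [1.144, 0.22, 1.526, -0, 1.395, -0.126], TCP at [0.185, 0.597, 0.231] pointing down, gripper open.
Joint ranges: [-2.98, 2.98], [-0.91, 2.08], [0.09, 2.57], [-1.24, 4.39], [0.2, 2.65], [-2.68, 2.68]. Speed limits (rad/s): [2.57, 2.57, 3.01, 3.14, 3.14, 3.14].

## Interface

Orientations are given as a unit quaternion [w, x, y, z].
In Python, from rig import state, read_camera, sign_off, search_frame, regions_of, mark_of gives the robot as it stands.
- The arm moves only by the tool carry_out, never from a script. Its argument "motion" is a list of rows, each an object with "dp": the shift along the tool's x, y, z in units of 30 mm (1.0 is 30 mm), a list of three; "angular": the turn, a rotation vector about the tool's x, y, z in units of 8 degrees (1.0 is 8 degrees), a list of three; "hand": the opening, from 0 (shut) to 1 (fully open). In form: [{"dp": [dx, dy, dz], "angular": [wx, wy, wz], "hand": hand}, ...]. A call has 1 to 20 rows; each row shifts and turns the commanded pose from where the row before left it, along the tool's axes as they then stand; what a row does not reach is not made up. A row lasts 1/8 s, in which the tool goes at most 62.5 mm and 10.7 degrees, less where a joint would pass 70% of its speed; a pose out of reach is approached as far as the arm can. A call is refused whole if a number of a shift passes 1 or a number of a turn 1, either way. A call with a gripper value outside its range is refused whole. The fingers move at their own pace and stop on an object; "squeeze" is the grip in N (left out, the last holds). Time passes only in rows, so rows that do not move let the fingers close. It gives the time, the measured TCP pose, the force, the opening and the grip force at its end, in the units of the state.
- state(): the state, without advancing time (a new reading comes with each control period).
- read_camera(name): name is "scene" or "top" or "wrist"; returns a dict with "image" (400x640x3 uint8, blue, green, red), "fx", "fy", "cx", "cy" (pixels), "view" (4x4, takes a point from world to camera coordinates); the wrist camera has in their place "T_tool_cam" (4x4, takes a point from camera to tool coordinates, whose origin is the TCP and whose axes are the flange's). Camera axes: x right, y down, z forward; pixel columns grow to the right and rows downward; lengths in m; the calibration is good to about 2 mm. A picture is of the moment at which its call begins: read the wrist's pose just before it. There is no depth.
- sign_off(): hands the job in; it is judged then, once.
Trained networks look in the newest picture that a camera, given by its name, has taken for a name from the list of things; names that differ only in an ending like _2 or _b are one class to them, and where a whole thing is asked for, a point or a joint stands for the part that bears it (a point fixed in the world has none). Each returns a list of dicts, best first, with "p" (0 to 1); they miss things now and then, are a little off and sometimes report something else, mostly with a low value. They report only what shows in the picture. A call takes as long as a camera call. They do not tell look-alikes from the thing itself.
- search_frame(camera, target): "point" ([column, row] in pixels, amid what is visible of it).
- regions_of(camera, target): "mask" (400x640 bool, what is visible of it) and "point" ([column, row] in pixels, amid what is visible of it).
- mark_of(camera, target): "point" ([column, row] in pixels: a listed point, or the origin of a listed thing).
The state is a dict: "t": time; "joint_pos": joint angles; "joint_vel": joint speeds; "tau": joint torques, N m; "eef_pos": TCP position; "tool_rot": TCP orientation; "wrist_force": force on the tool from outside, world axes, zero at the start; "ft_torque": the same for the moment, N m; "finger_gap": opening from 0.0 (shut) to 1.0 (fully open); "gripper_force": force on a finger pad.
Only numpy, scipy, OpenCV 4.12 (cv2) and the standard library are available. Lean on these libraries where they do the work, as an engineer would, in place of code of your own. Each camera call takes 0.05 s, during which the arm holds its last target. There are 200 camera calls.

## Working session

There is one attempt and no reset: what is moved stays moved. The work goes in short steps, Python scripts to look and compute and a tool call to move; the robot and the scene stay as the last step left them, time stands still between calls to the robot, and variables do not carry over. Pictures are saved under pics/ and viewed, at most 15 in all, crops included, and the job is handed in when it is done.

Besides the shell and the picture viewer there is one more tool, called after "Call:" by a JSON object that holds its "op" and its "data". carry_out: Moves the arm, as the interface text tells. Its arguments: {"type":"object","properties":{"motion":{"type":"array","items":{"type":"object","properties":{"dp":{"type":"array","items":{"type":"number"}},"angular":{"type":"array","items":{"type":"number"}},"hand":{"type":"number"}}}},"squeeze":{"type":"number"}},"required":["motion"]}

```bash
mkdir -p pics; ls; cat > h.py <<'E'
import numpy as np,cv2
from scipy.spatial.transform import Rotation as R
from rig import *
def ray(c,p):
    V=np.array(c['view']); d=np.array([(p[0]-c['cx'])/c['fx'],(p[1]-c['cy'])/c['fy'],1.])
    return -V[:3,:3].T@V[:3,3], V[:3,:3].T@d
def onz(c,p,z):
    o,d=ray(c,p); return o+d*(z-o[2])/d[2]
def px(c,X):
    V=np.array(c['view']); q=V[:3,:3]@np.array(X)+V[:3,3]
    return [c['cx']+c['fx']*q[0]/q[2],c['cy']+c['fy']*q[1]/q[2]]
E
python3 - <<'E'
from h import *
s=state();print(s)
C={n:read_camera(n) for n in('scene','top')}
for n in C:
    cv2.imwrite(f'pics/{n}0.png',C[n]['image']); c=C[n]; print(n,c['fx'],c['cx'],c['cy'],ray(c,(320,200)))
    for t in 'board mortar tea_box jam_jar herb_jar salt_shaker spice_jar garlic timer white_mug'.split():
        print(t,[(round(d['p'],2),np.round(d['point']).tolist(),np.round(onz(c,d['point'],.012 if t in('mortar','tea_box','jam_jar') else 0),3)[:2].tolist()) for d in mark_of(n,t)[:4]])
E
```

```text
pics
{'t': 0.0, 'joint_pos': array([ 1.14390491e+00,  2.21250293e-01,  1.52761803e+00, -2.94564336e-05,
        1.39469119e+00, -1.26085323e-01]), 'joint_vel': array([-0.00046753, -0.0010096 ,  0.00142523, -0.00050511,  0.00068823,
        0.00037567]), 'tau': array([-7.70148854e-04, -4.94602060e+01, -3.87379646e+01,  6.99580391e-02,
        5.72591205e-02, -1.35385731e-04]), 'eef_pos': array([0.18493121, 0.59637561, 0.22941861]), 'tool_rot': array([-2.54509017e-04,  1.49834005e-01,  9.88710677e-01, -9.50038491e-04]), 'wrist_force': array([ 0.2304213 , -0.59231284,  0.55093173]), 'ft_torque': array([-0.01540832,  0.04196868, -0.00235762]), 'gripper_force': 0.0, 'finger_gap': 0.9968568189720409}
scene 382.3259561648846 327.19835846179 203.443906525923 (array([-0.20781185, -0.80488511,  0.86544925]), array([ 0.50811339,  0.58378019, -0.63360642]))
board [(0.57, [332.0, 195.0], [0.538, -0.017])]
mortar [(0.98, [370.0, 203.0], [0.592, -0.153])]
tea_box [(0.79, [322.0, 170.0], [0.609, 0.113])]
jam_jar [(0.98, [343.0, 185.0], [0.595, -0.014]), (0.27, [319.0, 171.0], [0.592, 0.116])]
herb_j
[... 694 characters left out ...]
.016]), (0.22, [179.0, 216.0], [0.437, 0.375])]
mortar [(0.67, [348.0, 171.0], [0.582, -0.148])]
tea_box [(0.57, [268.0, 171.0], [0.579, 0.098])]
jam_jar [(0.91, [304.0, 167.0], [0.594, -0.012])]
herb_jar [(0.79, [202.0, 190.0], [0.521, 0.305]), (0.72, [177.0, 214.0], [0.445, 0.382]), (0.56, [205.0, 223.0], [0.418, 0.294])]
salt_shaker [(0.58, [444.0, 222.0], [0.429, -0.448]), (0.5, [411.0, 213.0], [0.454, -0.346]), (0.29, [304.0, 167.0], [0.597, -0.013])]
spice_jar [(0.71, [412.0, 214.0], [0.453, -0.349]), (0.63, [180.0, 180.0], [0.551, 0.376])]
garlic [(0.53, [408.0, 174.0], [0.577, -0.335])]
timer [(0.98, [358.0, 249.0], [0.342, -0.18])]
white_mug [(0.59, [458.0, 181.0], [0.557, -0.494])]
```

View pics/scene0.png

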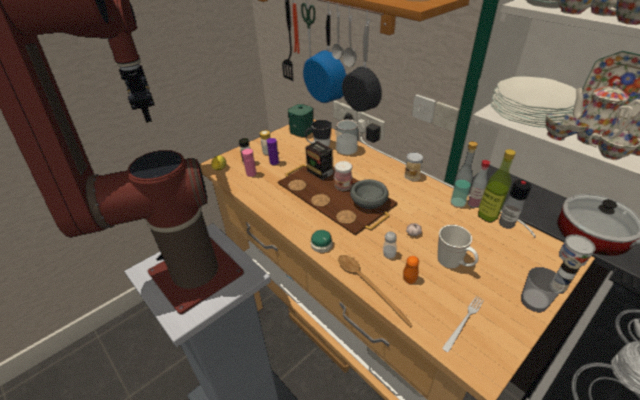

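View pics/top0.png

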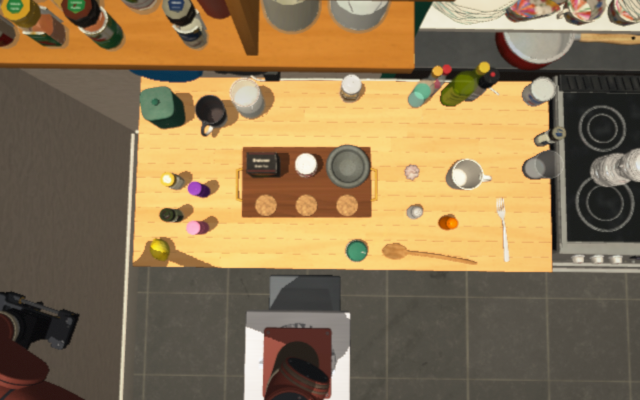

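Candidates for herb_jar are black cap (170,214), pink (196,228) and purple (199,189). The black cap fits the description. Candidates for salt_shaker are grey-white (415,211) and orange (448,223). The grey-white one fits. I'll confirm both in one enlarged crop.

```bash
python3 - <<'E'
from h import *
c=read_camera('top');im=c['image']
a=im[160:240,145:225];b=im[160:240,385:465];d=im[140:220,230:390]
k=lambda x,s:cv2.resize(x,None,fx=s,fy=s,interpolation=cv2.INTER_CUBIC)
cv2.imwrite('pics/crop1.png',np.vstack([np.hstack([k(a,3.5),k(b,3.5)]),k(d,3.5)]))
s=read_camera('scene')
H=dict(herb_jar=.105,spice_jar=.096,salt_shaker=.09,garlic=.049,jam_jar=.102,mortar=.065,tea_box=.124)
for t in H:
  for n,cc in(('top',c),('scene',s)):
    for r in regions_of(n,t)[:3]:
        m=r['mask'];ys,xs=np.nonzero(m)
        if len(xs)<5: continue
        print(t,n,round(r['p'],2),len(xs),xs.min(),xs.max(),ys.min(),ys.max(),np.round([xs.mean(),ys.mean()],1),'mid-h',np.round(onz(cc,(xs.mean(),ys.mean()),H[t]/2),3)[:2])
# cork pads
hsv=cv2.cvtColor(im,cv2.COLOR_BGR2HSV)
for p in((266,205),(306,205),(347,205)):
    w=im[p[1]-11:p[1]+12,p[0]-16:p[0]+17].astype(int); g=w[:,:,2]
    _,m=cv2.threshold(g.astype(np.uint8),0,255,cv2.THRESH_OTSU);
    n,l,st,ce=cv2.connectedComponentsWithStats(m); i=1+np.argmax(st[1:,4])
    q=ce[i]+[p[0]-16,p[1]-11]; print('pad',q,st[i],onz(c,q,.014))
E
```

```text
herb_jar top 0.79 314 160 184 208 222 [171.5 215.3] mid-h [0.438 0.38 ]
herb_jar top 0.75 284 186 209 221 234 [197.4 227.5] mid-h [0.403 0.301]
herb_jar top 0.71 260 188 210 182 197 [198.7 189.6] mid-h [0.516 0.301]
herb_jar scene 0.83 260 267 279 138 164 [272.9 151.1] mid-h [0.519 0.303]
herb_jar scene 0.82 293 243 256 149 176 [249.4 162.7] mid-h [0.404 0.301]
herb_jar scene 0.41 119 239 249 138 159 [244.  143.6] mid-h [0.47  0.435]
spice_jar top 0.73 346 160 185 172 190 [172.7 180.8] mid-h [0.542 0.381]
spice_jar scene 0.63 171 260 270 130 154 [264.4 140.1] mid-h [0.55  0.404]
salt_shaker top 0.59 171 407 422 206 219 [414.3 212.3] mid-h [ 0.456 -0.345]
salt_shaker top 0.5 219 438 457 216 229 [447.6 222.9] mid-h [ 0.425 -0.445]
salt_shaker scene 0.74 340 403 418 256 283 [410.6 269.7] mid-h [ 0.423 -0.448]
salt_shaker scene 0.61 3069 279 397 165 233 [334.1 200.2] mid-h [ 0.483 -0.083]
garlic scene 0.69 147 407 421 223 235 [414.1 229.2] mid-h [ 0.579 -0.347]
jam_jar top 0.93 411 296 316 154 177 [305.9 165.6] mid-h [ 0.592 -0.019]
jam_jar scene 0.6 483 334 352 161 190 [343.1 175.8] mid-h [ 0.599 -0.012]
mortar top 0.94 1520 326 369 145 188 [347.7 166.2] mid-h [ 0.595 -0.146]
mortar scene 0.98 919 351 388 178 209 [369.4 193.5] mid-h [ 0.607 -0.133]
tea_box top 0.81 863 246 281 152 177 [263.3 164.5] mid-h [0.592 0.108]
tea_box top 0.39 130 406 417 166 178 [411.3 171.9] mid-h [ 0.575 -0.333]
tea_box scene 0.97 844 306 333 141 179 [319.5 159.6] mid-h [0.599 0.115]
pad [265.39093484 204.89235127] [  5   1  22  21 353] [0.47464379 0.10524989 0.014     ]
pad [305.84285714 204.98      ] [  6   1  21  21 350] [ 0.47587317 -0.01919036  0.014     ]
pad [346.64305949 205.06232295] [  5   1  22  21 353] [ 0.4771316  -0.14467533  0.014     ]
```

View pics/crop1.png

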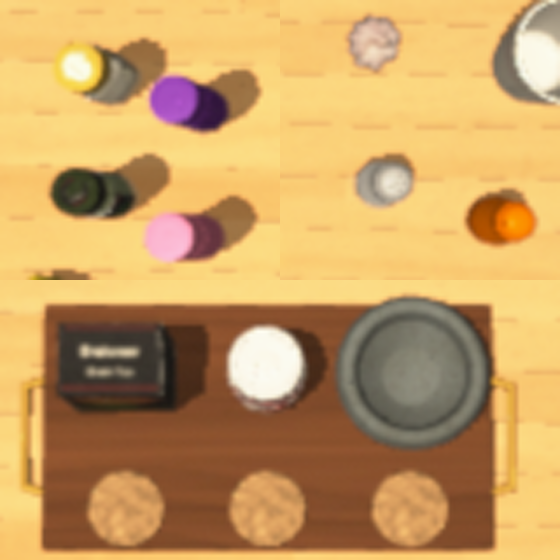

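Confirmed: the black-cap jar is lower left, the yellow cap upper left and the grey-white shaker on the right. The mortar is the right-hand item in the back row, jam is in the middle and tea on the left. First I align the tool and move over the herb jar.

Call:
{"op": "carry_out", "data": {"motion": [{"angular":[0,0,-1],"hand":0.75},{"angular":[0,0,-1],"hand":0.75},{"angular":[0,0,-0.15],"hand":0.75},{"dp":[-0.94,-0.8,0],"hand":0.75},{"dp":[-0.94,-0.8,0],"hand":0.75},{"dp":[-0.94,-0.8,0],"hand":0.75},{"dp":[-0.94,-0.8,0],"hand":0.75},{"dp":[-0.94,-0.8,0],"hand":0.75},{"dp":[-0.94,-0.8,0],"hand":0.75},{"dp":[-0.94,-0.8,0],"hand":0.75},{"dp":[-0.94,-0.8,0],"hand":0.75},{"dp":[-0.94,-0.8,0],"hand":0.75},{"hand":0.75},{"hand":0.75}], "squeeze": 15}}

```text
schema error: expected keys dp, angular, hand
```

```bash
cat >> h.py <<'E'
def wcam():
    s=state();c=read_camera('wrist')
    T=np.eye(4);q=s['tool_rot'];T[:3,:3]=R.from_quat([q[1],q[2],q[3],q[0]]).as_matrix();T[:3,3]=s['eef_pos']
    c['view']=np.linalg.inv(T@np.array(c['T_tool_cam']));return c
E
python3 - <<'E'
from h import *
c=wcam();cv2.imwrite('pics/w1.png',c['image']);s=state()
print(s['eef_pos'],s['tool_rot'],ray(c,(320,200)))
for t,z in(('herb_jar',.05),('spice_jar',.05)):
    for r in regions_of('wrist',t)[:3]:
        ys,xs=np.nonzero(r['mask']);print(t,r['p'],xs.min(),xs.max(),ys.min(),ys.max(),onz(c,(xs.mean(),ys.mean()),z))
E
```

```text
[0.18518328 0.59694592 0.2305502 ] [9.58707636e-06 1.49838071e-01 9.88710550e-01 1.37345486e-05] (array([0.11074036, 0.61970499, 0.38416481]), array([ 0.27662907, -0.06364186, -0.9591176 ]))
```

View pics/w1.png

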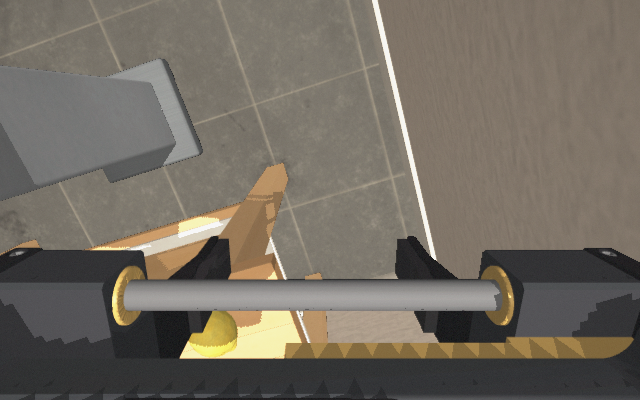

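The move was refused because all keys are required, so the picture only shows the floor. I'll resend with full rows.

Call:
{"op": "carry_out", "data": {"motion": [{"dp":[0,0,0],"angular":[0,0,-1],"hand":0.75},{"dp":[0,0,0],"angular":[0,0,-1],"hand":0.75},{"dp":[0,0,0],"angular":[0,0,-0.15],"hand":0.75},{"dp":[-0.94,-0.8,0],"angular":[0,0,0],"hand":0.75},{"dp":[-0.94,-0.8,0],"angular":[0,0,0],"hand":0.75},{"dp":[-0.94,-0.8,0],"angular":[0,0,0],"hand":0.75},{"dp":[-0.94,-0.8,0],"angular":[0,0,0],"hand":0.75},{"dp":[-0.94,-0.8,0],"angular":[0,0,0],"hand":0.75},{"dp":[-0.94,-0.8,0],"angular":[0,0,0],"hand":0.75},{"dp":[-0.94,-0.8,0],"angular":[0,0,0],"hand":0.75},{"dp":[-0.94,-0.8,0],"angular":[0,0,0],"hand":0.75},{"dp":[-0.94,-0.8,0],"angular":[0,0,0],"hand":0.75},{"dp":[0,0,0],"angular":[0,0,0],"hand":0.75},{"dp":[0,0,0],"angular":[0,0,0],"hand":0.75}], "squeeze": 15}}

```text
t: 3.8
eef_pos: [0.4385, 0.381, 0.2305]
tool_rot: [-0.0, 0.001, 1.0, 0.0]
wrist_force: [-0.4, 0.3, -0.3]
finger_gap: 0.748
gripper_force: 0.0
```

```bash
python3 - <<'E'
from h import *
c=wcam();cv2.imwrite('pics/w2.png',c['image']);s=state()
print(s['eef_pos'],s['tool_rot'],s['finger_gap'],ray(c,(320,200)))
for t,z in(('herb_jar',.05),('spice_jar',.05)):
    for r in regions_of('wrist',t)[:3]:
        ys,xs=np.nonzero(r['mask']);print(t,r['p'],xs.min(),xs.max(),ys.min(),ys.max(),onz(c,(xs.mean(),ys.mean()),z))
E
```

```text
[0.4382179  0.38130221 0.23049872] [-2.21328364e-04  5.50383104e-04  9.99999815e-01  1.32377279e-04] 0.7534390808710587 (array([0.36068667, 0.38078076, 0.38420718]), array([ 0.28253834,  0.0209254 , -0.95927822]))
herb_jar 0.87 286 331 154 215 [0.44363036 0.37628475 0.05      ]
herb_jar 0.77 206 260 219 265 [0.50049118 0.30311882 0.05      ]
herb_jar 0.71 190 256 121 176 [0.40493609 0.29219425 0.05      ]
spice_jar 0.98 292 335 235 278 [0.52673185 0.38126766 0.05      ]
```

View pics/w2.png

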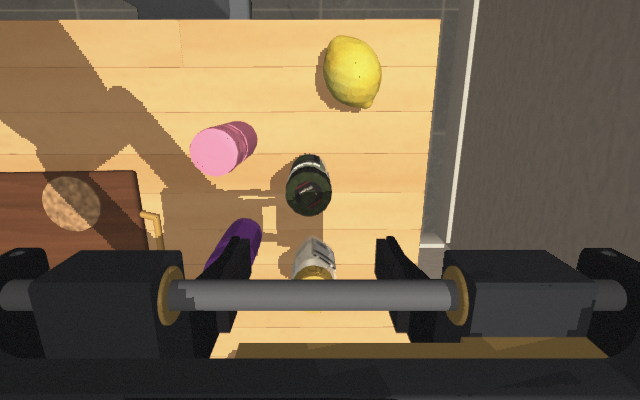

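The black-capped jar has its cap centre near (309,192), with spice below it at (314,260) and pink at (220,150).

```bash
python3 - <<'E'
from h import *
c=wcam();print('herb cap',onz(c,(309,192),.105),'pad',onz(c,(71,204),.014))
im=c['image'];g=im.max(2)
c=read_camera('top')
for n,p,z in(('herb',(167,214.9),.105),('spice',(167.9,179.1),.096),('salt',(385+392/3.5-0,160+182/3.5),.09),('garl',(385+(374-280)/3.5,160+42/3.5),.025),('salt',(385+(393-280)/3.5,160+182/3.5),.09),('mortarrim',(230+414/3.5,140+(372-280)/3.5),.06)): print(n,p,onz(c,p,z))
E
```

```text
herb cap [0.43533349 0.37794546 0.105     ] pad [0.47406193 0.10497293 0.014     ]
herb (167, 214.9) [0.43723189 0.37411877 0.105     ]
spice (167.9, 179.1) [0.54102755 0.37860738 0.096     ]
salt (497.0, 212.0) [ 0.45759859 -0.57318527  0.09      ]
garl (411.85714285714283, 172.0) [ 0.58040498 -0.3430706   0.025     ]
salt (417.2857142857143, 212.0) [ 0.45482248 -0.34310542  0.09      ]
mortarrim (348.2857142857143, 166.28571428571428) [ 0.59025983 -0.14535904  0.06      ]
```

Call:
{"op": "carry_out", "data": {"motion": [{"dp":[0.03,-0.13,0.9],"angular":[0,0,0],"hand":0.75},{"dp":[0,0,0.9],"angular":[0,0,0],"hand":0.75},{"dp":[0,0,0.9],"angular":[0,0,0],"hand":0.75},{"dp":[0,0,0.9],"angular":[0,0,0],"hand":0.75},{"dp":[0,0,0.9],"angular":[0,0,0],"hand":0.75},{"dp":[0,0,0.7],"angular":[0,0,0],"hand":0.75},{"dp":[0,0,0.35],"angular":[0,0,0],"hand":0.75},{"dp":[0,0,0],"angular":[0,0,0],"hand":0.75},{"dp":[0,0,0],"angular":[0,0,0],"hand":0.4},{"dp":[0,0,0],"angular":[0,0,0],"hand":0.3},{"dp":[0,0,0],"angular":[0,0,0],"hand":0.3},{"dp":[0,0,0],"angular":[0,0,0],"hand":0.3},{"dp":[0,0,0],"angular":[0,0,0],"hand":0.3},{"dp":[0,0,0],"angular":[0,0,0],"hand":0.3}]}}

```text
t: 5.8
eef_pos: [0.4383, 0.3772, 0.0646]
tool_rot: [0.0, 0.0, 1.0, 0.0]
wrist_force: [0.5, 0.3, 5.6]
finger_gap: 0.464
gripper_force: 15.0
```

Call:
{"op": "carry_out", "data": {"motion": [{"dp":[0,0,-0.6],"angular":[0,0,0],"hand":0.3},{"dp":[0,0,-1],"angular":[0,0,0],"hand":0.3},{"dp":[0,0,-1],"angular":[0,0,0],"hand":0.3},{"dp":[0,0,-1],"angular":[0,0,0],"hand":0.3},{"dp":[0,-0.6,-0.5],"angular":[0,0,0],"hand":0.3},{"dp":[0,-1,0],"angular":[0,0,0],"hand":0.3},{"dp":[0,-1,0],"angular":[0,0,0],"hand":0.3},{"dp":[0,-1,0],"angular":[0,0,0],"hand":0.3},{"dp":[0,-1,0],"angular":[0,0,0],"hand":0.3},{"dp":[0,-1,0],"angular":[0,0,0],"hand":0.3},{"dp":[0,-1,0],"angular":[0,0,0],"hand":0.3},{"dp":[-0.2,-1,0],"angular":[0,0,0],"hand":0.3},{"dp":[-0.2,-1,0],"angular":[0,0,0],"hand":0.3},{"dp":[-0.2,-1,0],"angular":[0,0,0],"hand":0.3},{"dp":[-0.2,-1,0],"angular":[0,0,0],"hand":0.3},{"dp":[-0.2,-1,0],"angular":[0,0,0],"hand":0.3},{"dp":[-0.2,-1,0],"angular":[0,0,0],"hand":0.3},{"dp":[-0.1,-1,0],"angular":[0,0,0],"hand":0.3},{"dp":[0,-1,0],"angular":[0,0,0],"hand":0.3},{"dp":[0,-1,0],"angular":[0,0,0],"hand":0.3}]}}

```text
t: 8.3
eef_pos: [0.4763, -0.0921, 0.1876]
tool_rot: [-0.0, 0.0, 1.0, -0.0]
wrist_force: [0.8, 0.1, -1.0]
finger_gap: 0.461
gripper_force: 15.0
```

Call:
{"op": "carry_out", "data": {"motion": [{"dp":[0,-1,0],"angular":[0,0,0],"hand":0.3},{"dp":[0,-0.8,0],"angular":[0,0,0],"hand":0.3},{"dp":[0,0,0],"angular":[0,0,0],"hand":0.3},{"dp":[0,0,0],"angular":[0,0,0],"hand":0.3}]}}

```text
t: 8.8
eef_pos: [0.4764, -0.1445, 0.1872]
tool_rot: [-0.0, 0.0, 1.0, 0.0]
wrist_force: [-0.4, -0.3, -0.3]
finger_gap: 0.463
gripper_force: 15.0
```

```bash
python3 - <<'E'
from h import *
c=wcam();s=state();e=s['eef_pos'];print(e,s['finger_gap'])
cv2.imwrite('pics/w3.png',c['image'])
for r in regions_of('wrist','herb_jar')[:2]:
    ys,xs=np.nonzero(r['mask']);print(r['p'],xs.min(),xs.max(),ys.min(),ys.max())
print('cap nominal px',px(c,e+[0,0,.041]), 'pads', [px(c,p) for p in((.476,-.019,.014),(.477,-.145,.014))])
E
```

```text
[ 0.4764686  -0.14434541  0.18716714] 0.466346274908365
0.73 262 362 191 342
cap nominal px [np.float64(314.29529347551204), np.float64(311.7947777222783)] pads [[np.float64(440.0008024378765), np.float64(181.60861250588883)], [np.float64(312.5856323893314), np.float64(182.71151137058126)]]
```

View pics/w3.png

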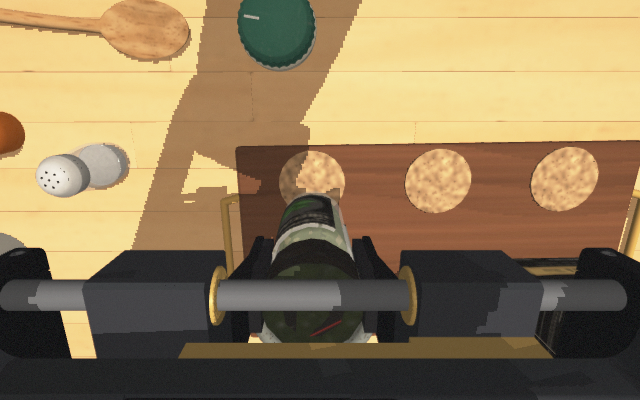

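Predicted pads at (440,182) and (313,183) match the picture, and the jar is held upright. I'll place it.

Call:
{"op": "carry_out", "data": {"motion": [{"dp":[0,0,0.8],"angular":[0,0,0],"hand":0.3},{"dp":[0,0,0.9],"angular":[0,0,0],"hand":0.3},{"dp":[0,0,0.9],"angular":[0,0,0],"hand":0.3},{"dp":[0,0,0.6],"angular":[0,0,0],"hand":0.3},{"dp":[0,0,0.25],"angular":[0,0,0],"hand":0.3},{"dp":[0,0,0.12],"angular":[0,0,0],"hand":0.3},{"dp":[0,0,0],"angular":[0,0,0],"hand":0.3},{"dp":[0,0,0],"angular":[0,0,0],"hand":0.3},{"dp":[0,0,0],"angular":[0,0,0],"hand":0.55},{"dp":[0,0,0],"angular":[0,0,0],"hand":0.7},{"dp":[0,0,0],"angular":[0,0,0],"hand":0.75},{"dp":[0,0,0],"angular":[0,0,0],"hand":0.75}]}}

```text
t: 10.4
eef_pos: [0.4767, -0.1452, 0.08]
tool_rot: [0.0, 0.0, 1.0, -0.0]
wrist_force: [-0.7, 0.3, -0.6]
finger_gap: 0.728
gripper_force: 0.0
```

Call:
{"op": "carry_out", "data": {"motion": [{"dp":[0,0,-0.8],"angular":[0,0,0],"hand":0.75},{"dp":[0,0,-1],"angular":[0,0,0],"hand":0.75},{"dp":[0,0,-1],"angular":[0,0,0],"hand":0.75},{"dp":[0,0,-1],"angular":[0,0,0],"hand":0.75},{"dp":[0.1,-0.94,-0.2],"angular":[0,0,0],"hand":0.75},{"dp":[0.1,-0.94,0],"angular":[0,0,0],"hand":0.75},{"dp":[0.1,-0.94,0],"angular":[0,0,0],"hand":0.75},{"dp":[0.1,-0.95,0],"angular":[0,0,0],"hand":0.75},{"dp":[0.1,-0.95,0],"angular":[0,0,0],"hand":0.75},{"dp":[0.1,-0.95,0],"angular":[0,0,0],"hand":0.75},{"dp":[0.13,-0.95,0],"angular":[0,0,0],"hand":0.75},{"dp":[0,0,0],"angular":[0,0,0],"hand":0.75},{"dp":[0,0,0],"angular":[0,0,0],"hand":0.75}]}}

```text
t: 12.02
eef_pos: [0.4546, -0.3431, 0.1997]
tool_rot: [-0.0, 0.0, 1.0, 0.0]
wrist_force: [0.1, -0.6, 0.9]
finger_gap: 0.744
gripper_force: 0.0
```

```bash
python3 - <<'E'
from h import *
c=wcam();s=state();e=s['eef_pos'];print(e,s['finger_gap'])
cv2.imwrite('pics/w4.png',c['image'])
for t,z in(('salt_shaker',.045),('garlic',.025),('herb_jar',.066)):
  for r in regions_of('wrist',t)[:2]:
    ys,xs=np.nonzero(r['mask']);print(t,r['p'],xs.min(),xs.max(),ys.min(),ys.max(),onz(c,(xs.mean(),ys.mean()),z))
c=read_camera('top');cv2.imwrite('pics/t4.png',cv2.resize(c['image'][130:260,220:480],None,fx=3,fy=3,interpolation=cv2.INTER_CUBIC))
for r in regions_of('top','herb_jar')[:4]:
    ys,xs=np.nonzero(r['mask']);print('top',r['p'],xs.min(),xs.max(),ys.min(),ys.max(),onz(c,(xs.mean(),ys.mean()),.07))
E
```

```text
[ 0.45465177 -0.34287159  0.19973794] 0.7495071736364736
salt_shaker 0.87 286 330 162 217 [ 0.45725977 -0.34742171  0.045     ]
salt_shaker 0.66 165 231 132 182 [ 0.42644353 -0.44870221  0.045     ]
garlic 0.54 299 326 271 312 [ 0.5612234  -0.34312844  0.025     ]
herb_jar 0.62 484 603 182 263 [ 0.48089735 -0.13604373  0.066     ]
top 0.82 189 210 183 197 [0.51355763 0.29352774 0.07      ]
```

View pics/w4.png

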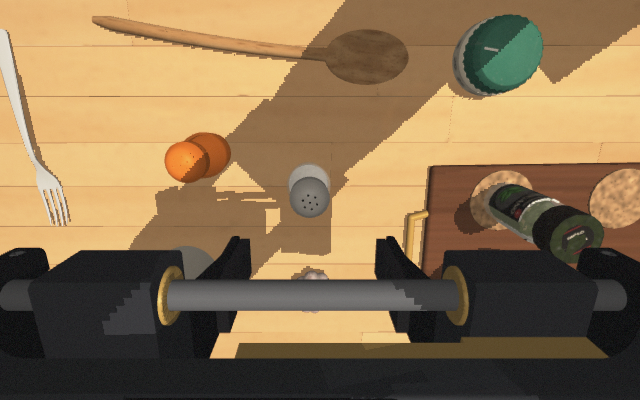

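The salt shaker is centred at (309,190) with the orange one at left (197,157). The herb jar stands on its pad at the right.

Call:
{"op": "carry_out", "data": {"motion": [{"dp":[-0.04,-0.08,0.9],"angular":[0,0,0],"hand":0.75},{"dp":[0,0,0.9],"angular":[0,0,0],"hand":0.75},{"dp":[0,0,0.9],"angular":[0,0,0],"hand":0.75},{"dp":[0,0,0.9],"angular":[0,0,0],"hand":0.75},{"dp":[0,0,0.9],"angular":[0,0,0],"hand":0.75},{"dp":[0,0,0.5],"angular":[0,0,0],"hand":0.75},{"dp":[0,0,0.2],"angular":[0,0,0],"hand":0.75},{"dp":[0,0,0],"angular":[0,0,0],"hand":0.75},{"dp":[0,0,0],"angular":[0,0,0],"hand":0.4},{"dp":[0,0,0],"angular":[0,0,0],"hand":0.3},{"dp":[0,0,0],"angular":[0,0,0],"hand":0.3},{"dp":[0,0,0],"angular":[0,0,0],"hand":0.3},{"dp":[0,0,0],"angular":[0,0,0],"hand":0.3},{"dp":[0,0,0],"angular":[0,0,0],"hand":0.3}]}}

```text
t: 14.08
eef_pos: [0.4561, -0.3465, 0.0443]
tool_rot: [0.0, 0.0, 1.0, -0.0]
wrist_force: [-0.7, -1.4, 2.1]
finger_gap: 0.444
gripper_force: 15.0
```

Call:
{"op": "carry_out", "data": {"motion": [{"dp":[0,0,-0.6],"angular":[0,0,0],"hand":0.3},{"dp":[0,0,-1],"angular":[0,0,0],"hand":0.3},{"dp":[0,0,-1],"angular":[0,0,0],"hand":0.3},{"dp":[0,0,-1],"angular":[0,0,0],"hand":0.3},{"dp":[0,0.25,-1],"angular":[0,0,0],"hand":0.3},{"dp":[0,0.8,-0.2],"angular":[0,0,0],"hand":0.3},{"dp":[-0.03,1,0],"angular":[0,0,0],"hand":0.3},{"dp":[-0.05,1,0],"angular":[0,0,0],"hand":0.3},{"dp":[-0.05,1,0],"angular":[0,0,0],"hand":0.3},{"dp":[-0.05,1,0],"angular":[0,0,0],"hand":0.3},{"dp":[-0.05,1,0],"angular":[0,0,0],"hand":0.3},{"dp":[-0.05,1,0],"angular":[0,0,0],"hand":0.3},{"dp":[-0.05,1,0],"angular":[0,0,0],"hand":0.3},{"dp":[-0.05,1,0],"angular":[0,0,0],"hand":0.3},{"dp":[-0.05,1,0],"angular":[0,0,0],"hand":0.3},{"dp":[-0.05,1,0],"angular":[0,0,0],"hand":0.3},{"dp":[-0.05,1,0],"angular":[0,0,0],"hand":0.3},{"dp":[-0.05,1,0],"angular":[0,0,0],"hand":0.3},{"dp":[-0.05,1,0],"angular":[0,0,0],"hand":0.3},{"dp":[-0.05,1,0],"angular":[0,0,0],"hand":0.3}]}}

```text
t: 16.58
eef_pos: [0.4762, 0.1064, 0.1888]
tool_rot: [0.0, 0.0, 1.0, 0.0]
wrist_force: [0.0, 0.4, -0.6]
finger_gap: 0.447
gripper_force: 14.8
```

Call:
{"op": "carry_out", "data": {"motion": [{"dp":[0,0,0],"angular":[0,0,0],"hand":0.3},{"dp":[0,0,0],"angular":[0,0,0],"hand":0.3}]}}

```text
t: 16.82
eef_pos: [0.4763, 0.1051, 0.1883]
tool_rot: [0.0, 0.0, 1.0, -0.0]
wrist_force: [0.7, -0.1, -1.1]
finger_gap: 0.441
gripper_force: 14.8
```

```bash
python3 - <<'E'
from h import *
c=wcam();s=state();e=s['eef_pos'];print(e,s['finger_gap'])
cv2.imwrite('pics/w5.png',c['image'])
for t in('salt_shaker',):
  for r in regions_of('wrist',t)[:2]:
    ys,xs=np.nonzero(r['mask']);print(t,r['p'],xs.min(),xs.max(),ys.min(),ys.max())
print('pad',px(c,(.475,.105,.014)),'bottom',px(c,e-[0,0,.0443]),'bottom front',px(c,e-[.022,0,.0443]),'top',px(c,e+[0,0,.0457]))
E
```

```text
[0.47636308 0.10477606 0.1882326 ] 0.44227057845705203
salt_shaker 0.83 274 353 204 340
pad [np.float64(313.14058921131385), np.float64(180.56130346798756)] bottom [np.float64(312.89711212327484), np.float64(230.06319357746506)] bottom front [np.float64(312.9002024359258), np.float64(196.20282657542438)] top [np.float64(312.8647336587281), np.float64(319.36268258692235)]
```

View pics/w5.png

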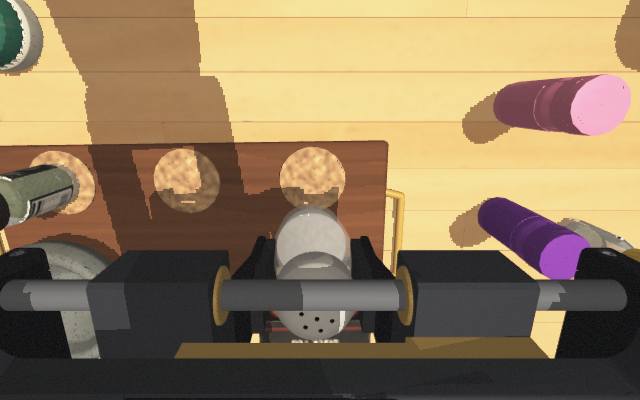

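The shaker sits about 3–5 mm further back than nominal (bottom edge at row 204 against 196 predicted). I'll shift 3 mm forward and place it.

Call:
{"op": "carry_out", "data": {"motion": [{"dp":[0.13,0,0.9],"angular":[0,0,0],"hand":0.3},{"dp":[0,0,0.9],"angular":[0,0,0],"hand":0.3},{"dp":[0,0,0.9],"angular":[0,0,0],"hand":0.3},{"dp":[0,0,0.9],"angular":[0,0,0],"hand":0.3},{"dp":[0,0,0.4],"angular":[0,0,0],"hand":0.3},{"dp":[0,0,0.2],"angular":[0,0,0],"hand":0.3},{"dp":[0,0,0.1],"angular":[0,0,0],"hand":0.3},{"dp":[0,0,0],"angular":[0,0,0],"hand":0.3},{"dp":[0,0,0],"angular":[0,0,0],"hand":0.3},{"dp":[0,0,0],"angular":[0,0,0],"hand":0.55},{"dp":[0,0,0],"angular":[0,0,0],"hand":0.7},{"dp":[0,0,0],"angular":[0,0,0],"hand":0.75},{"dp":[0,0,0],"angular":[0,0,0],"hand":0.75}]}}

```text
t: 18.55
eef_pos: [0.4726, 0.1054, 0.059]
tool_rot: [0.0, 0.0, 1.0, 0.0]
wrist_force: [-0.1, 0.6, 0.7]
finger_gap: 0.733
gripper_force: 0.0
```

Call:
{"op": "carry_out", "data": {"motion": [{"dp":[0,0,-0.7],"angular":[0,0,0],"hand":0.75},{"dp":[0,0,-1],"angular":[0,0,0],"hand":0.75},{"dp":[0,0,-1],"angular":[0,0,0],"hand":0.75},{"dp":[0,0,-1],"angular":[0,0,0],"hand":0.75},{"dp":[0,0.15,-1],"angular":[0,0,0],"hand":0.75},{"dp":[-0.21,1,0],"angular":[0,0,0],"hand":0.75},{"dp":[-0.3,1,0],"angular":[0,0,0],"hand":0.75},{"dp":[-0.3,1,0],"angular":[0,0,0],"hand":0.75},{"dp":[-0.3,1,0],"angular":[0,0,0],"hand":0.75},{"dp":[-0.3,1,0],"angular":[0,0,0],"hand":0.75},{"dp":[-0.3,1,0],"angular":[0,0,0],"hand":0.75},{"dp":[-0.3,1,0],"angular":[0,0,0],"hand":0.75},{"dp":[-0.3,1,0],"angular":[0,0,0],"hand":0.75},{"dp":[0,1,0],"angular":[0,0,0],"hand":0.75},{"dp":[0,0,0],"angular":[0,0,0],"hand":0.75},{"dp":[0,0,0],"angular":[0,0,0],"hand":0.75}]}}

```text
t: 20.55
eef_pos: [0.5418, 0.3793, 0.1995]
tool_rot: [-0.0, 0.0, 1.0, -0.0]
wrist_force: [-0.8, 0.5, 0.6]
finger_gap: 0.75
gripper_force: 0.0
```

```bash
python3 - <<'E'
from h import *
c=wcam();s=state();e=s['eef_pos'];print(e,s['finger_gap'])
cv2.imwrite('pics/w6.png',c['image'])
for t in('spice_jar',):
  for r in regions_of('wrist',t)[:2]:
    ys,xs=np.nonzero(r['mask']);print(t,r['p'],xs.min(),xs.max(),ys.min(),ys.max(),onz(c,(xs.mean(),ys.mean()),.05))
c=read_camera('top');cv2.imwrite('pics/t6.png',cv2.resize(c['image'][130:230,150:390],None,fx=3,fy=3,interpolation=cv2.INTER_CUBIC))
E
```

```text
[0.54196008 0.37900186 0.19968011] 0.7479390249062204
spice_jar 0.59 288 342 154 225 [0.54493679 0.38108418 0.05      ]
```

View pics/w6.png

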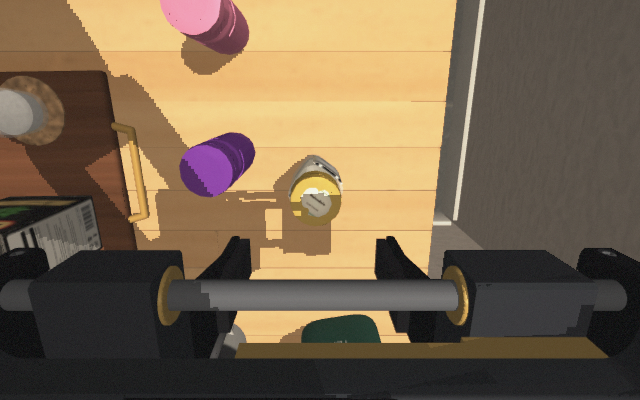

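View pics/t6.png

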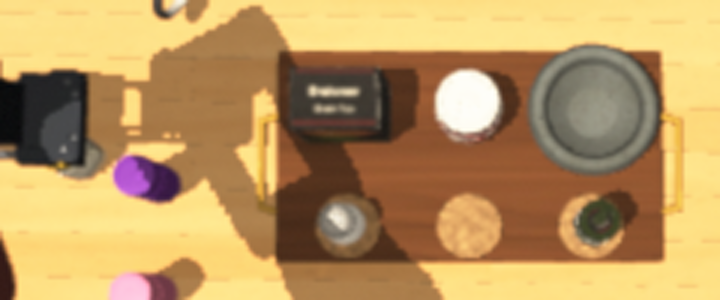

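The spice jar's yellow cap is at (315,200), between the fingers. Herb and salt stand on the right and left pads.

Call:
{"op": "carry_out", "data": {"motion": [{"dp":[-0.05,0.05,0.9],"angular":[0,0,0],"hand":0.75},{"dp":[0,0,0.9],"angular":[0,0,0],"hand":0.75},{"dp":[0,0,0.9],"angular":[0,0,0],"hand":0.75},{"dp":[0,0,0.9],"angular":[0,0,0],"hand":0.75},{"dp":[0,0,0.7],"angular":[0,0,0],"hand":0.75},{"dp":[0,0,0.35],"angular":[0,0,0],"hand":0.75},{"dp":[0,0,0],"angular":[0,0,0],"hand":0.75},{"dp":[0,0,0],"angular":[0,0,0],"hand":0.4},{"dp":[0,0,0],"angular":[0,0,0],"hand":0.3},{"dp":[0,0,0],"angular":[0,0,0],"hand":0.3},{"dp":[0,0,0],"angular":[0,0,0],"hand":0.3},{"dp":[0,0,0],"angular":[0,0,0],"hand":0.3},{"dp":[0,0,0],"angular":[0,0,0],"hand":0.3}]}}

```text
t: 22.32
eef_pos: [0.5442, 0.3816, 0.0615]
tool_rot: [0.001, 0.0, 1.0, 0.0]
wrist_force: [0.3, -0.3, 5.9]
finger_gap: 0.544
gripper_force: 15.0
```

```bash
python3 - <<'E'
from h import *
c=read_camera('top')
print('herb',onz(c,(350,203.7),.119),'salt',onz(c,(263.7,204.2),.104))
E
```

```text
herb [ 0.47460766 -0.14628652  0.119     ] salt [0.47118203 0.09912168 0.104     ]
```

Call:
{"op": "carry_out", "data": {"motion": [{"dp":[0,0,-0.5],"angular":[0,0,0],"hand":0.3},{"dp":[0,0,-1],"angular":[0,0,0],"hand":0.3},{"dp":[0,0,-1],"angular":[0,0,0],"hand":0.3},{"dp":[0,0,-1],"angular":[0,0,0],"hand":0.3},{"dp":[0,0,-0.7],"angular":[0,0,0],"hand":0.3},{"dp":[0,0,0],"angular":[0,0,0],"hand":0.3}]}}

```text
t: 23.12
eef_pos: [0.5445, 0.382, 0.1888]
tool_rot: [0.002, 0.0, 1.0, 0.001]
wrist_force: [0.5, 0.6, -1.6]
finger_gap: 0.545
gripper_force: 15.0
```

```bash
python3 - <<'E'
from h import *
c=wcam();s=state();e=s['eef_pos'];print(e,s['finger_gap'])
cv2.imwrite('pics/w7.png',c['image'])
print('bottom front',px(c,e-[.021,0,.0615]),px(c,e-[0,.021,.0615]),px(c,e-[0,-.021,.0615]),'top',px(c,e+[0,0,.0345]))
E
```

```text
[0.54370526 0.38143447 0.18677453] 0.5442439265214837
bottom front [np.float64(312.32174388073184), np.float64(188.1724465275812)] [np.float64(281.38387433080425), np.float64(218.18090237962542)] [np.float64(343.30658134953), np.float64(218.1175040016386)] top [np.float64(312.4927783529566), np.float64(297.70971776699497)]
```

View pics/w7.png

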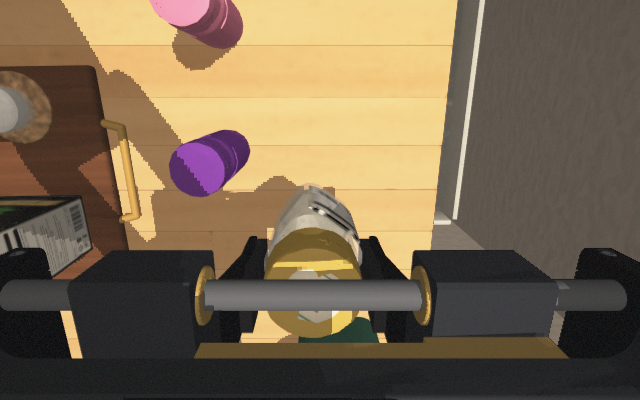

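Call:
{"op": "carry_out", "data": {"motion": [{"dp":[0.4,-0.6,-0.2],"angular":[0,0,0],"hand":0.3},{"dp":[0.4,-1,0],"angular":[0,0,0],"hand":0.3},{"dp":[0.4,-1,0],"angular":[0,0,0],"hand":0.3},{"dp":[0.4,-1,0],"angular":[0,0,0],"hand":0.3},{"dp":[0.4,-1,0],"angular":[0,0,0],"hand":0.3},{"dp":[0.2,-1,0],"angular":[0,0,0],"hand":0.3},{"dp":[0,-1,0],"angular":[0,0,0],"hand":0.3},{"dp":[0,-1,0],"angular":[0,0,0],"hand":0.3},{"dp":[0,-1,0],"angular":[0,0,0],"hand":0.3},{"dp":[0,-1,0],"angular":[0,0,0],"hand":0.3},{"dp":[0,-1,0],"angular":[0,0,0],"hand":0.3},{"dp":[0,-1,0],"angular":[0,0,0],"hand":0.3},{"dp":[0,-1,0],"angular":[0,0,0],"hand":0.3},{"dp":[0,-0.75,0],"angular":[0,0,0],"hand":0.3},{"dp":[0,0,0],"angular":[0,0,0],"hand":0.3},{"dp":[0,0,0],"angular":[0,0,0],"hand":0.3}]}}

```text
t: 25.18
eef_pos: [0.4766, -0.0186, 0.1913]
tool_rot: [-0.001, 0.0, 1.0, 0.0]
wrist_force: [-0.0, 0.8, -1.3]
finger_gap: 0.539
gripper_force: 15.0
```

```bash
python3 - <<'E'
from h import *
c=wcam();s=state();e=s['eef_pos'];print(e,s['finger_gap'])
cv2.imwrite('pics/w8.png',c['image'])
print('pads',[px(c,p) for p in((.475,.105,.014),(.476,-.019,.014),(.477,-.145,.014))],'bottom front',px(c,e-[.021,0,.0615]))
for t,z in(('salt_shaker',.037),('herb_jar',.06),('spice_jar',0)):
  for r in regions_of('wrist',t)[:2]:
    ys,xs=np.nonzero(r['mask']);print(t,r['p'],xs.min(),xs.max(),ys.min(),ys.max())
E
```

```text
[ 0.47679841 -0.01836046  0.19161467] 0.5461239312070392
pads [[np.float64(436.55621946847793), np.float64(179.75753057909088)], [np.float64(312.54949665274654), np.float64(180.87435781198488)], [np.float64(186.7559805853515), np.float64(181.9915670701201)]] bottom front [np.float64(313.52698650573547), np.float64(191.00152479768198)]
salt_shaker 0.75 417 493 162 221
herb_jar 0.8 617 639 83 125
herb_jar 0.8 591 639 197 247
spice_jar 0.62 264 361 183 337
```

View pics/w8.png

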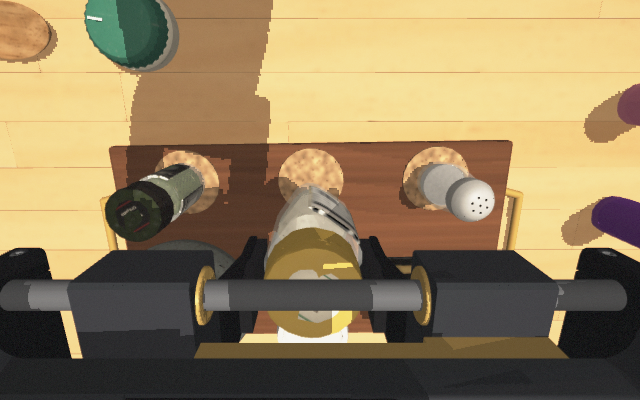

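Pads match their predictions. Salt and herb sit close to their pad centres. The spice jar sits about 4 mm forward in the grip, so I'll shift 3 mm back and lower.

Call:
{"op": "carry_out", "data": {"motion": [{"dp":[-0.11,0,0.9],"angular":[0,0,0],"hand":0.3},{"dp":[0,0,0.9],"angular":[0,0,0],"hand":0.3},{"dp":[0,0,0.9],"angular":[0,0,0],"hand":0.3},{"dp":[0,0,0.7],"angular":[0,0,0],"hand":0.3},{"dp":[0,0,0.3],"angular":[0,0,0],"hand":0.3},{"dp":[0,0,0.13],"angular":[0,0,0],"hand":0.3},{"dp":[0,0,0],"angular":[0,0,0],"hand":0.3},{"dp":[0,0,0],"angular":[0,0,0],"hand":0.3},{"dp":[0,0,0],"angular":[0,0,0],"hand":0.65},{"dp":[0,0,0],"angular":[0,0,0],"hand":0.75},{"dp":[0,0,0],"angular":[0,0,0],"hand":0.8},{"dp":[0,0,0],"angular":[0,0,0],"hand":0.8}]}}

```text
t: 26.88
eef_pos: [0.4807, -0.0192, 0.0776]
tool_rot: [0.0, 0.0, 1.0, -0.0]
wrist_force: [0.2, -0.4, -0.7]
finger_gap: 0.793
gripper_force: 0.0
```

Call:
{"op": "carry_out", "data": {"motion": [{"dp":[0,0,-0.7],"angular":[0,0,0],"hand":0.8},{"dp":[0,0,-1],"angular":[0,0,0],"hand":0.8},{"dp":[0,0,-1],"angular":[0,0,0],"hand":0.8},{"dp":[0,0,-1],"angular":[0,0,0],"hand":0.8},{"dp":[0,-0.77,-0.4],"angular":[0,0,0],"hand":0.8},{"dp":[-0.3,-1,0],"angular":[0,0,0],"hand":0.8},{"dp":[-0.3,-1,0],"angular":[0,0,0],"hand":0.8},{"dp":[-0.3,-1,0],"angular":[0,0,0],"hand":0.8},{"dp":[-0.3,-1,0],"angular":[0,0,0],"hand":0.8},{"dp":[-0.3,-1,0],"angular":[0,0,0],"hand":0.8},{"dp":[-0.3,-1,0],"angular":[0,0,0],"hand":0.8},{"dp":[-0.3,-1,0],"angular":[0,0,0],"hand":0.8},{"dp":[-0.4,-1,0],"angular":[0,0,0],"hand":0.8},{"dp":[-0.4,-1,0],"angular":[0,0,0],"hand":0.8},{"dp":[-0.42,-1,0],"angular":[0,0,0],"hand":0.8},{"dp":[0,0,0],"angular":[0,0,0],"hand":0.8},{"dp":[0,0,0],"angular":[0,0,0],"hand":0.8}]}}

```text
t: 29.0
eef_pos: [0.5797, -0.3417, 0.2]
tool_rot: [-0.0, 0.0, 1.0, 0.001]
wrist_force: [0.5, -0.3, -0.4]
finger_gap: 0.798
gripper_force: 0.0
```

```bash
python3 - <<'E'
from h import *
c=wcam();s=state();e=s['eef_pos'];print(e,s['finger_gap'])
cv2.imwrite('pics/w9.png',c['image'])
for r in regions_of('wrist','garlic')[:2]:
    ys,xs=np.nonzero(r['mask']);print(r['p'],xs.min(),xs.max(),ys.min(),ys.max(),onz(c,(xs.mean(),ys.mean()),.022))
c=read_camera('top');cv2.imwrite('pics/t9.png',cv2.resize(c['image'][140:225,230:430],None,fx=4,fy=4,interpolation=cv2.INTER_CUBIC))
E
```

```text
[ 0.5797295  -0.3413493   0.20020589] 0.8038442197318214
0.92 288 333 159 206 [ 0.58136494 -0.34407722  0.022     ]
```

View pics/w9.png

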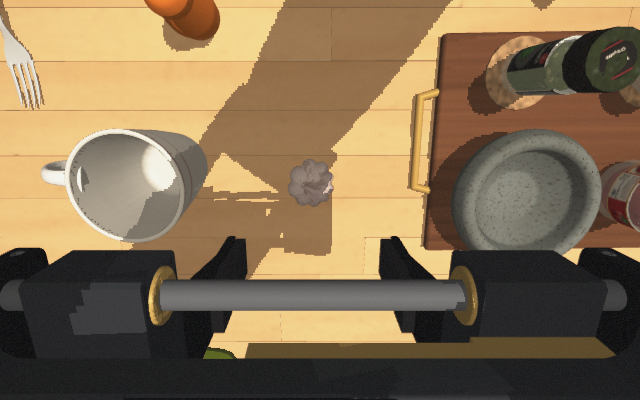

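View pics/t9.png

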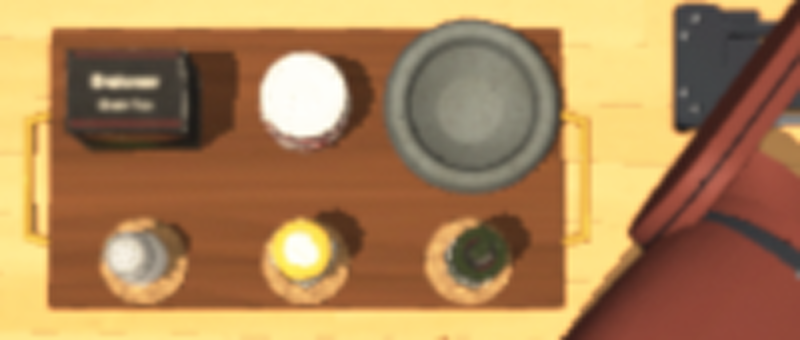

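Garlic is at (311,183) between the fingers, and the mug is on the left at (130,185). All three seasonings stand on their pads. Before going low I'll check gripper-body clearance to the mug.

```bash
python3 - <<'E'
from h import *
s=state();print(s['joint_pos'])
c=wcam();print('mug rim',[onz(c,p,.104) for p in((66,185),(190,185),(125,129),(125,241))])
c=read_camera('top');print('mug',[onz(c,p,.104) for p in((447,175),(482,175))])
for n,p,z,q in(('salt',(261.5,203.2),.104,(.475,.105)),('spice',(305,202.5),.11,(.476,-.019)),('herb',(350,203.25),.119,(.477,-.145))): print(n,onz(c,p,z)[:2]-q)
E
```

```text
[-6.49094199e-01  3.53650132e-01  1.42056024e+00  1.67703102e-04
  1.36774390e+00 -2.22012642e+00]
mug rim [array([ 0.56391004, -0.52905266,  0.104     ]), array([ 0.56389867, -0.43485739,  0.104     ]), array([ 0.52214829, -0.47767848,  0.104     ]), array([ 0.60989279, -0.49144828,  0.104     ])]
mug [array([ 0.56152506, -0.42552219,  0.104     ]), array([ 0.56272887, -0.52598466,  0.104     ])]
salt [-0.0010296   0.00047157]
spice [ 1.07310925e-03 -2.24027417e-05]
herb [-0.00111979 -0.00127863]
```

The body would come too close to the mug rim (y ≈ -0.435), so I'll turn 90° so the long body side runs along x.

Call:
{"op": "carry_out", "data": {"motion": [{"dp":[0,0,0],"angular":[0,0,1],"hand":0.8},{"dp":[0,0,0],"angular":[0,0,1],"hand":0.8},{"dp":[0,0,0],"angular":[0,0,1],"hand":0.8},{"dp":[0,0,0],"angular":[0,0,1],"hand":0.8},{"dp":[0,0,0],"angular":[0,0,1],"hand":0.8},{"dp":[0,0,0],"angular":[0,0,1],"hand":0.8},{"dp":[0,0,0],"angular":[0,0,1],"hand":0.8},{"dp":[0,0,0],"angular":[0,0,1],"hand":0.8},{"dp":[0,0,0],"angular":[0,0,1],"hand":0.8},{"dp":[0,0,0],"angular":[0,0,1],"hand":0.8},{"dp":[0,0,0],"angular":[0,0,1],"hand":0.8},{"dp":[0,0,0],"angular":[0,0,0.25],"hand":0.8},{"dp":[-0.07,0.04,0],"angular":[0,0,0],"hand":0.8},{"dp":[0,0,0],"angular":[0,0,0],"hand":0.8}], "squeeze": 6}}

```text
t: 31.0
eef_pos: [0.5813, -0.3445, 0.2006]
tool_rot: [0.0, 0.707, 0.707, -0.0]
wrist_force: [-0.3, -0.7, 0.4]
finger_gap: 0.803
gripper_force: 0.0
```

Call:
{"op": "carry_out", "data": {"motion": [{"dp":[0,0,0.9],"angular":[0,0,0],"hand":0.8},{"dp":[0,0,1],"angular":[0,0,0],"hand":0.8},{"dp":[0,0,1],"angular":[0,0,0],"hand":0.8},{"dp":[0,0,1],"angular":[0,0,0],"hand":0.8},{"dp":[0,0,1],"angular":[0,0,0],"hand":0.8},{"dp":[0,0,0.8],"angular":[0,0,0],"hand":0.8},{"dp":[0,0,0.45],"angular":[0,0,0],"hand":0.8},{"dp":[0,0,0],"angular":[0,0,0],"hand":0.8},{"dp":[0,0,0],"angular":[0,0,0],"hand":0.6},{"dp":[0,0,0],"angular":[0,0,0],"hand":0.4},{"dp":[0,0,0],"angular":[0,0,0],"hand":0.3},{"dp":[0,0,0],"angular":[0,0,0],"hand":0.3},{"dp":[0,0,0],"angular":[0,0,0],"hand":0.3},{"dp":[0,0,0],"angular":[0,0,0],"hand":0.3}]}}

```text
t: 32.75
eef_pos: [0.5818, -0.3448, 0.017]
tool_rot: [0.001, 0.707, 0.707, 0.0]
wrist_force: [-0.5, 0.1, 5.3]
finger_gap: 0.548
gripper_force: 6.0
```

Call:
{"op": "carry_out", "data": {"motion": [{"dp":[0,0,-0.5],"angular":[0,0,0],"hand":0.3},{"dp":[0,0,-1],"angular":[0,0,0],"hand":0.3},{"dp":[0,0,-1],"angular":[0,0,0],"hand":0.3},{"dp":[0,0,-1],"angular":[0,0,0],"hand":0.3},{"dp":[0,0,-1],"angular":[0,0,0],"hand":0.3},{"dp":[0.67,0.05,-0.4],"angular":[0,0,0],"hand":0.3},{"dp":[1,0.05,0],"angular":[0,0,0],"hand":0.3},{"dp":[1,0.05,0],"angular":[0,0,0],"hand":0.3},{"dp":[1,0.05,0],"angular":[0,0,0],"hand":0.3},{"dp":[1,0.05,0],"angular":[0,0,0],"hand":0.3},{"dp":[1,0.05,0],"angular":[0,0,0],"hand":0.3},{"dp":[1,0,0],"angular":[0,0,0],"hand":0.3},{"dp":[0,0,0],"angular":[0,0,0],"hand":0.3},{"dp":[0,0,0],"angular":[0,0,0],"hand":0.3}]}}

```text
t: 34.5
eef_pos: [0.5899, -0.1438, 0.1626]
tool_rot: [-0.0, 0.707, 0.707, -0.0]
wrist_force: [-0.6, 0.5, -0.9]
finger_gap: 0.55
gripper_force: 6.0
```

Call:
{"op": "carry_out", "data": {"motion": [{"dp":[0,0,0.9],"angular":[0,0,0],"hand":0.3},{"dp":[0,0,0.9],"angular":[0,0,0],"hand":0.3},{"dp":[0,0,0.7],"angular":[0,0,0],"hand":0.3},{"dp":[0,0,0.4],"angular":[0,0,0],"hand":0.3},{"dp":[0,0,0],"angular":[0,0,0],"hand":0.3},{"dp":[0,0,0],"angular":[0,0,0],"hand":0.3},{"dp":[0,0,0],"angular":[0,0,0],"hand":0.75},{"dp":[0,0,0],"angular":[0,0,0],"hand":0.75},{"dp":[0,0,0],"angular":[0,0,0],"hand":0.75},{"dp":[0,0,0],"angular":[0,0,0],"hand":0.75},{"dp":[0,0,-0.6],"angular":[0,0,0],"hand":0.75},{"dp":[0,0,-1],"angular":[0,0,0],"hand":0.75},{"dp":[0,0,-1],"angular":[0,0,0],"hand":0.75},{"dp":[0,0,-1],"angular":[0,0,0],"hand":0.75},{"dp":[-1,0,-0.8],"angular":[0,0,0],"hand":0.75},{"dp":[-1,0,0],"angular":[0,0,0],"hand":0.75},{"dp":[-1,0,0],"angular":[0,0,0],"hand":0.75},{"dp":[-1,0,0],"angular":[0,0,0],"hand":0.75},{"dp":[-1,0,0],"angular":[0,0,0],"hand":0.75},{"dp":[0,0,0],"angular":[0,0,0],"hand":0.75}]}}

```text
t: 37.0
eef_pos: [0.5901, -0.2965, 0.2094]
tool_rot: [0.001, 0.708, 0.706, -0.0]
wrist_force: [-0.4, 0.8, 0.3]
finger_gap: 0.742
gripper_force: 0.0
```

```bash
python3 - <<'E'
from h import *
s=state();print(s['eef_pos'],s['t'])
a=read_camera('top');b=read_camera('scene')
k=lambda x,s:cv2.resize(x,None,fx=s,fy=s,interpolation=cv2.INTER_CUBIC)
A=k(a['image'][140:225,230:390],4);B=k(b['image'][125:235,260:420],4)[:,:640]
B=cv2.resize(b['image'][130:230,265:425],(640,400)[:2],interpolation=cv2.INTER_CUBIC)
cv2.imwrite('pics/f.png',np.vstack([A[:,:],B])[:].copy() if A.shape[0]+400<=600 else np.vstack([k(a['image'][140:225,230:390],3),k(b['image'][130:230,265:425],3)]))
for n,c in(('top',a),('scene',b)):
  for r in regions_of(n,'garlic')[:2]:
    ys,xs=np.nonzero(r['mask']);print(n,r['p'],xs.mean(),ys.mean(),onz(c,(xs.mean(),ys.mean()),.06))
E
```

```text
[ 0.59009408 -0.29651668  0.20937881] 37.0
top 0.76 346.68461538461537 166.37692307692308 [ 0.58992823 -0.14058413  0.06      ]
scene 0.61 368.82142857142856 193.08035714285714 [ 0.58053943 -0.15210698  0.06      ]
```

View pics/f.png

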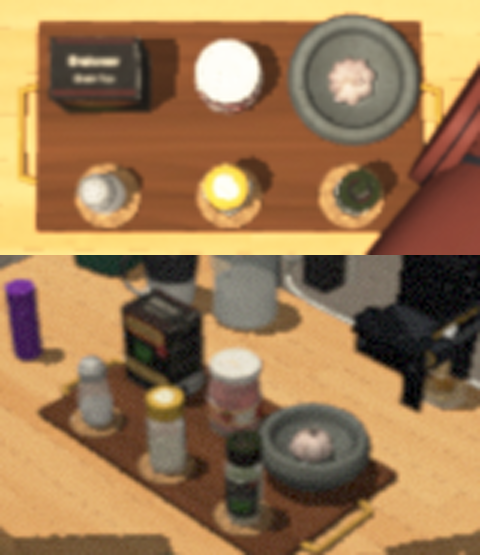

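The garlic sits in the mortar. Salt stands before the tea, spice before the jam and herb before the mortar, all upright on their pads, and the robot is clear. Handing in.

```bash
python3 -c "
from rig import *
print(sign_off())"
```

```text
the job is handed in; nothing more can be done
None
```

I handed the job in at about 37 s: the last pictures show the herb jar, salt shaker and spice jar upright on their pads (about 2 mm off centre) and the garlic in the mortar; I kept clear of the timer and mug but did not measure them again, and the hand-in returned no verdict.

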